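# Throw out the failed beetle castings

## Task

Throw out the failed castings: take the clear hood off the curing plate and stand it on the cork mat, swing the waste bin's lid right back to its stop, and push every yellow-brown cracked casting off the plate's open edge so that it drops down the chute into the bin; they are still soft, so slide them, never lift them. Leave the clear beetle castings where they lie, then shut the bin lid fully and put the hood back squarely on the plate over them, without disturbing anything else on the bench.

Things in the scene. Friction and masses are not known exactly. Their poses are not given: they have to be found in the camera images.
- plate: Fixed curing plate: white unit with a level aluminium top 130 mm above the bench. Origin on the bench under the middle of the usable top, 236 (its x) by 300 mm (its y). Steel edges 10 mm high, 7 mm thick stand at x = -118, x = +118 and y = +150 mm (inner faces). The side y = -150 mm has none: the ledge, overhanging the housing by 35 mm. Yaw varies by up to 0.16 rad.
- bin: Fixed green waste bin, docked at the plate's ledge and turned like the plate: 262 (x) by 190 mm (y), rim 105 mm above the bench, walls 4 mm. Origin on the bench under its centre. Its +y wall is tucked 5 to 12 mm under the ledge. Inside, a steel chute slopes at 55 degrees from that wall's rim down towards -y to the flat floor.
- bin_lid (a joint): Angle of the bin's grey hinged lid (rad): 0 shut, 1.83 fully open against its stop (15 degrees past upright, leaning to the bin's -y). Hinge line along the bin's x at its -y rim; the +y edge swings up. Starts shut or up to 0.6 ajar. Stiff hinge (0.4 N m, lid 0.25 kg): the lid stays at whatever angle it is left.
- lid_hinge (a point): Middle of the lid's hinge line, at the bin's -y rim, 109 mm above the bench. The frame turns with the lid.
- lid_knob (a point): Centre of the grip of the black round knob on the lid's upper face: 26 mm across, 22 mm tall, on a 12 mm high stem. Midway along the lid in x, 140 mm from the hinge, 28 mm from the free edge, 26 mm above the lid's mid-plane. The lid is 6 mm thick, 262 mm in x and reaches 168 mm from the hinge.
- hood: Loose clear dust hood with blue trim, about 0.4 kg, open below: 210 (x) by 273 mm (y), 50 mm high, walls and top 4 mm. Origin at the centre of its underside. At the start it stands on the plate over all the castings, turned like the plate, inside the steel edges (about 13 mm to spare each way).
- hood_grip (a point): Grip point of the hood's blue handle: a solid block 22 mm (hood's x) by 80 mm (hood's y) by 34 mm high on the middle of the hood's top; this point is on its axis, 70 mm above the hood's underside and 14 mm below the handle's top.
- mat_top (a point): Centre of the upper face of a fixed cork mat 250 mm (x) by 300 mm (y), 4 mm thick, lying on the bench on the far side of the bin from the plate: a free place to stand the hood meanwhile. Its yaw varies by up to 0.15 rad.
- bad1_mid (a point): Failed casting: opaque yellow-brown, cracked resin block, 64 x 38 x 24 mm (x, y, z in its own frame), about 70 g; this point is its centre, 12 mm above its underside; at the start it lies flat on the plate, its long side roughly along the plate's x. May be absent (two to four are there).
- bad2_mid (a point): Failed casting: opaque yellow-brown, cracked resin block, 64 x 38 x 24 mm (x, y, z in its own frame), about 70 g; this point is its centre, 12 mm above its underside; at the start it lies flat on the plate, its long side roughly along the plate's x. May be absent (two to four are there).
- bad3_mid (a point): Failed casting: opaque yellow-brown, cracked resin block, 64 x 38 x 24 mm (x, y, z in its own frame), about 70 g; this point is its centre, 12 mm above its underside; at the start it lies flat on the plate, its long side roughly along the plate's x. May be absent (two to four are there).
- bad4_mid (a point): Failed casting: opaque yellow-brown, cracked resin block, 64 x 38 x 24 mm (x, y, z in its own frame), about 70 g; this point is its centre, 12 mm above its underside; at the start it lies flat on the plate, its long side roughly along the plate's x. May be absent (two to four are there).
- good1_mid (a point): Good casting: clear pale-blue block with a dark beetle inside, 64 x 38 x 24 mm (x, y, z in its own frame), about 70 g; this point is its centre, 12 mm above its underside; at the start it lies flat on the plate, its long side roughly along the plate's x. It lies at the back of the plate, near its +y edge, behind the failed ones.
- good2_mid (a point): Good casting: clear pale-blue block with a dark beetle inside, 64 x 38 x 24 mm (x, y, z in its own frame), about 70 g; this point is its centre, 12 mm above its underside; at the start it lies flat on the plate, its long side roughly along the plate's x. It lies at the back of the plate, near its +y edge, behind the failed ones.
- torch: Black hand torch with a clear head, 135 mm long, 44 mm across, lying on the bench beyond the bin. Leave it. Origin at its underside.
- tweezers: Red plastic tweezers, 150 mm long, lying on the bench. Leave them. Origin at its underside.
- dish: Shallow glass dish, 90 mm across, 15 mm high, on the bench. Leave it. Origin at its underside.
- resin: Amber bottle with a red cap, 68 mm across, 150 mm high, on the bench left of the plate. Leave it. Origin at its underside.
- hardener: White bottle, 48 mm across, 100 mm high, on the bench left of the plate. Leave it. Origin at its underside.

How it is judged (in metres and radians):
On the way, in this order (a step that is already met when the one before it is completed fails the run):
1. the hood stands flat on the mat and the bin lid is open against its stop (height (world z) of hood below 0.012 m and horizontal distance between hood and mat_top below 0.08 m and angle between hood's own z axis and vertical below 0.05 rad and linear speed of hood below 0.03 m/s and value of joint bin_lid above 1.75 rad), for 0.2 s.
2. every failed casting is down in the bin, with the lid still open (x of bad1_mid in the frame of bin between -0.131 and 0.131 m and y of bad1_mid in the frame of bin between -0.095 and 0.095 m and height (world z) of each of bad1_mid, bad2_mid, bad3_mid, bad4_mid below 0.09 m and x of bad2_mid in the frame of bin between -0.131 and 0.131 m and y of bad2_mid in the frame of bin between -0.095 and 0.095 m and x of bad3_mid in the frame of bin between -0.131 and 0.131 m and y of bad3_mid in the frame of bin between -0.095 and 0.095 m and x of bad4_mid in the frame of bin between -0.131 and 0.131 m and y of bad4_mid in the frame of bin between -0.095 and 0.095 m and value of joint bin_lid above 1.4 rad), for 0.2 s.
At the end, for the whole second after the job is handed in: Every failed casting lies inside the bin with its centre below 90 mm; the lid is shut (under 0.06 rad); the hood stands flat on the plate, within 15 mm of its middle in x and y, at rest; the clear castings are on the plate within 30 mm of where they were (x of bad1_mid in the frame of bin between -0.131 and 0.131 m and y of bad1_mid in the frame of bin between -0.095 and 0.095 m and height (world z) of each of bad1_mid, bad2_mid, bad3_mid, bad4_mid below 0.09 m and x of bad2_mid in the frame of bin between -0.131 and 0.131 m and y of bad2_mid in the frame of bin between -0.095 and 0.095 m and x of bad3_mid in the frame of bin between -0.131 and 0.131 m and y of bad3_mid in the frame of bin between -0.095 and 0.095 m and x of bad4_mid in the frame of bin between -0.131 and 0.131 m and y of bad4_mid in the frame of bin between -0.095 and 0.095 m and value of joint bin_lid below 0.06 rad and x of hood in the frame of plate between -0.015 and 0.015 m and y of hood in the frame of plate between -0.015 and 0.015 m and height (world z) of hood between 0.127 and 0.134 m and angle between hood's own z axis and vertical below 0.04 rad and linear speed of hood below 0.02 m/s and distance of each of good1_mid, good2_mid from where it was at the start of the episode below 0.03 m and height (world z) of each of good1_mid, good2_mid above 0.137 m); the robot touches nothing.
It fails at once if a failed casting is lifted (its centre more than 33 mm above where it lies on the plate) (height (world z) of any of bad1_mid, bad2_mid, bad3_mid, bad4_mid above 0.175 m).
It fails at once if a clear casting is shifted by more than 30 mm (distance of any of good1_mid, good2_mid from where it was at the start of the episode above 0.03 m).
It fails at once if something else on the bench is moved by more than 30 mm (distance of any of torch, tweezers, dish, resin, hardener from where it was at the start of the episode above 0.03 m).
Of bad1, bad2, bad3, bad4 only 2 to 4 are there at a start; the rules pass over those that are not, and their reading is None.
At some moment in a run one of bad1, bad2, bad3, bad4 may be knocked a few centimetres aside while the robot is not near it.
It also fails if it takes over 200 s, if anything falls off the work surface, if the arm or the gripper's body presses on something with over 40 N, if the wrist force passes 120 N, or if a joint passes its speed limit or range.

## Robot

A 6-joint arm with a two-finger parallel gripper is mounted at the origin on the work surface. World frame = base frame: x ahead of the robot, y to its left, z up, the work surface at z = 0. Lengths are in m, angles in degrees, forces in N, time in s.
With the tool pointing down it reaches from about 0.25 to 0.725 m from the base axis. Payload 9.7 kg.
Tool frame: the origin (TCP) lies on the centre line of the jaws, within the pads' length; the fingertips stand bot.nose_length ahead of it and the grasp point (between the pads) lies 11 mm behind it (bot.nose_length is the distance from the TCP to the fingertips, in m); z points along the fingers, y is the line along which they close (so a half turn about z gives the same grasp; the last joint's range is limited). The gripper opens to 85 mm and grips with 20 to 120 N. Pads are 22 mm wide; open, the fingers measure 114 mm over their backs; the gripper's body (76 mm by 85 mm) begins 54 mm behind the grasp point. The pads swing forward as they close: fully open they stand 13 mm farther back than shut.
Start: joints at [66.062, 4.979, 10.078, 95.1, 0, 90], TCP at [0.223, 0.503, 0.239] pointing down, gripper open.
Joint ranges: [-179.16, 179.16], [-48.56, 103.87], [-65.8, 70.77], [-126.05, 130.52], [-82.76, 87.17], [-180, 180]. Speed limits (degrees/s): [127.2, 127.2, 147.25, 180, 180, 180].

## Interface

Orientations are given as [roll, pitch, yaw] about the fixed x, y, z axes, in that order (R = Rz(yaw) Ry(pitch) Rx(roll)).
In Python, from workcell import bot gives the robot as it stands. The module is installed in compiled form; this text tells all that it offers.
- The arm moves only by the shell command python3 -m inch 'ROWS' [OPENING] [FORCE]. ROWS is JSON, a list of rows, each a list of 4 numbers: the shift along the world's x, y, z in cm, then the turn about the world's z in degrees. A call has exactly 8 rows; each row is the pose to reach, as a shift and turn from the pose commanded when the call began; what a row does not reach only later rows make up. A row lasts 1/8 s, in which the tool goes at most 62.5 mm and 10.7 degrees, less where a joint would pass 70% of its speed; a pose out of reach is approached as far as the arm can. A call with a gripper value outside its range is refused whole. OPENING is the finger opening in cm, from 0 to 8.54, set as the call begins (- or left out, the last holds). The fingers move at their own pace and stop on an object; FORCE is the grip in N (left out, the last holds). Time passes only in rows, so rows that repeat a pose let the fingers close, or fill a call up. It gives the time, the measured TCP pose, the force, the opening and the grip force at its end, in the units of the state.
- bot.get_obs(): the state, without advancing time (a new reading comes with each control period).
- bot.camera(name): name is "scene" or "top" or "wrist"; returns a dict with "img" (384x512x3 uint8, red, green, blue), "fovy" (degrees; the focal length in pixels is half the picture's height over the tangent of half this angle, whatever the lens; pixels are square), "cx", "cy" (the principal point, pixels), "R" (3x3) and "t" (3): a world point X has camera coordinates R X + t; the wrist camera has in their place "mount" (4x4, takes a point from camera to tool coordinates, whose origin is the TCP and whose axes are the flange's). Camera axes: x right, y down, z forward; pixel columns grow to the right and rows downward; lengths in m; the calibration is good to about 2 mm. A picture is of the moment at which its call begins: read the wrist's pose just before it. There is no depth.
- bot.job_done(): hands the job in; it is judged then, once.
Trained networks look in a picture, given as the dict that the camera call returned (one of the last four; its "shot" number tells which), for a name from the list of things; names that differ only in an ending like _2 or _b are one class to them, and where a whole thing is asked for, a point or a joint stands for the part that bears it (a point fixed in the world has none). Each returns a list of dicts, best first, with "score" (0 to 1); they miss things now and then, are a little off and sometimes report something else, mostly with a low value. They report only what shows in the picture. A call takes as long as a camera call.
- bot.find_in(thing, picture): "point" ([column, row] in pixels, amid what is visible of it).
- bot.landmark_of(thing, picture): "point" ([column, row] in pixels: a listed point, or the origin of a listed thing).
The state is a dict: "time": time; "q": joint angles; "qd": joint speeds; "joint_efforts": joint torques, N m; "ee_pos": TCP position; "tcp_rot": TCP orientation; "wrist_force": force on the tool from outside, world axes, zero at the start; "torque": the same for the moment, N m; "opening": finger opening in m; "grasp_force": force on a finger pad.
Only numpy, scipy, OpenCV 4.12 (cv2) and the standard library are available. Lean on these libraries where they do the work, as an engineer would, in place of code of your own. Each camera call takes 0.05 s, during which the arm holds its last target. There are 200 camera calls.

## Working session

There is one attempt and no reset: what is moved stays moved. The work goes in short steps, Python scripts to look and compute and a shell command to move; the robot and the scene stay as the last step left them, time stands still between calls to the robot, and variables do not carry over. Pictures are saved under pics/ and viewed, at most 14 in all, crops included, and the job is handed in when it is done.

```bash
mkdir -p pics
cat > h.py <<'E'
import numpy as np, cv2
from workcell import bot
from scipy.spatial.transform import Rotation as Ro
def cam(n):
    o=bot.get_obs(); c=bot.camera(n); f=c["img"].shape[0]/2/np.tan(np.radians(c["fovy"])/2)
    K=np.array([[f,0,c["cx"]],[0,f,c["cy"]],[0,0,1]])
    if "R" in c: R,t=np.array(c["R"]),np.array(c["t"])
    else:
        T=np.eye(4); T[:3,:3]=Ro.from_euler("xyz",o["tcp_rot"],degrees=True).as_matrix(); T[:3,3]=o["ee_pos"]
        W=np.linalg.inv(T@np.array(c["mount"])); R,t=W[:3,:3],W[:3,3]
    c["K"],c["Rw"],c["tw"]=K,R,t
    return c
def at_z(c,p,z):
    d=c["Rw"].T@np.linalg.inv(c["K"])@np.array([p[0],p[1],1.]); o=-c["Rw"].T@c["tw"]
    return o+d*(z-o[2])/d[2]
def proj(c,X):
    x=c["K"]@(c["Rw"]@np.array(X)+c["tw"]); return x[:2]/x[2]
def save(c,n,crop=None,s=1):
    im=c["img"][:,:,::-1]
    if crop: im=im[crop[1]:crop[3],crop[0]:crop[2]]
    cv2.imwrite("pics/"+n,cv2.resize(im,None,fx=s,fy=s,interpolation=cv2.INTER_CUBIC))
E
python3 - <<'E'
from h import *
np.set_printoptions(precision=3,suppress=True)
o=bot.get_obs(); print(o["ee_pos"],o["tcp_rot"],o["wrist_force"],bot.nose_length)
Z=dict(plate=0,bin=0,lid_hinge=.109,lid_knob=.135,hood=.13,hood_grip=.2,mat_top=.004,bad1_mid=.142,good1_mid=.142,torch=0,tweezers=0,dish=0,resin=0,hardener=0)
for n in("top","scene"):
    c=cam(n); save(c,n+"0.png"); print(n,c["K"][0,0],"cam at",-c["Rw"].T@c["tw"])
    for k,z in Z.items():
        for d in bot.landmark_of(k,c)[:5 if 'bad' in k or 'good' in k else 1]:
            print(k,np.round(d["point"]),round(d["score"],2),at_z(c,d["point"],z))
E
```

```text
[0.223 0.503 0.239] [-179.924   -0.003  156.065] [ 0.86  -0.199  0.513] 0.008
top 419.82444562413485 cam at [0.347 0.053 1.565]
bin [272. 206.] 0.89 [ 0.564 -0.016  0.   ]
lid_hinge [298. 194.] 0.9 [ 0.59  -0.104  0.109]
lid_knob [267. 201.] 0.8 [0.566 0.004 0.135]
hood [204. 209.] 0.79 [0.542 0.221 0.13 ]
hood_grip [201. 207.] 0.72 [0.537 0.222 0.2  ]
mat_top [379. 231.] 0.63 [ 0.465 -0.414  0.004]
torch [298. 156.] 0.65 [ 0.756 -0.125  0.   ]
tweezers [260. 152.] 0.62 [0.774 0.022 0.   ]
resin [138. 206.] 0.59 [0.573 0.486 0.   ]
hardener [155. 181.] 0.72 [0.668 0.423 0.   ]
scene 478.45750312540446 cam at [ 1.218 -0.562  1.242]
plate [316. 245.] 0.65 [0.79  0.107 0.   ]
bin [236. 222.] 0.81 [ 0.562 -0.016  0.   ]
lid_hinge [214. 220.] 0.77 [ 0.574 -0.105  0.109]
lid_knob [240. 179.] 0.64 [0.526 0.038 0.135]
hood [287. 152.] 0.63 [0.539 0.222 0.13 ]
hood_grip [287. 139.] 0.8 [0.545 0.212 0.2  ]
mat_top [111. 277.] 0.62 [ 0.466 -0.409  0.004]
torch [248. 288.] 0.91 [ 0.756 -0.142  0.   ]
tweezers [290. 260.] 0.52 [0.775 0.012 0.   ]
dish [317. 245.] 0.76 [0.794 0.107 0.   ]
resin [344. 148.] 0.77 [0.584 0.478 0.   ]
hardener [352. 173.] 0.76 [0.678 0.411 0.   ]
```

View pics/top0.png

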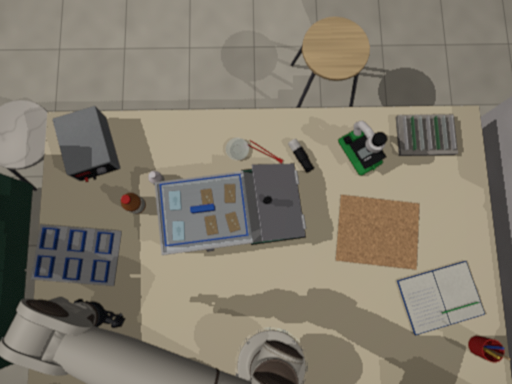

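View pics/scene0.png

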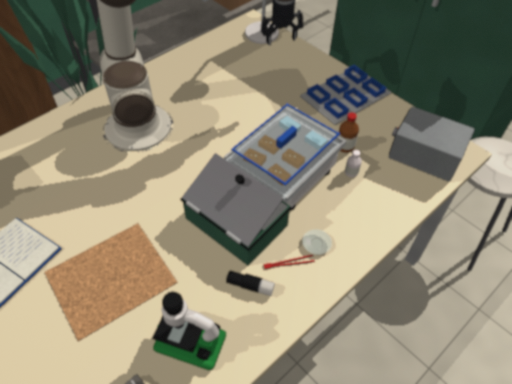

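The top view shows the hood on the plate with its handle at about (203,209). Four bad castings lie at (208,197), (230,193), (212,225) and (233,222), and two good ones at (175,200) and (178,231). The lid is slightly ajar with its knob at (267,201), and the mat is at (379,231). Next I move over the hood for a closer look.

```bash
python3 -m inch '[[0,0,6,-8],[3,-3,12,-16],[7,-7,18,-24],[11,-11,22,-32],[15,-15,22,-40],[19,-19,22,-48],[23,-23,22,-56],[26,-27,22,-62]]' 8.5
python3 -m inch '[[1,-1,0,0],[1,-1,0,0],[1,-1,0,0],[1,-1,0,0],[1,-1,0,0],[1,-1,0,0],[1,-1,0,0],[1,-1,0,0]]'
python3 - <<'E'
from h import *
np.set_printoptions(precision=3,suppress=True)
o=bot.get_obs(); print(o["ee_pos"],o["tcp_rot"],o["q"])
c=cam("wrist"); save(c,"w1.png",s=1.5); print(c["K"][0,0],"cam at",-c["Rw"].T@c["tw"])
Z=dict(plate=0,bin=0,lid_hinge=.109,lid_knob=.135,hood=.13,hood_grip=.2,bad1_mid=.142,good1_mid=.142)
for k,z in Z.items():
        for d in bot.landmark_of(k,c)[:5 if 'bad' in k or 'good' in k else 1]:
            print(k,np.round(d["point"]),round(d["score"],2),at_z(c,d["point"],z))
E
```

```text
time: 2.5
ee_pos: [0.484, 0.2319, 0.4591]
tcp_rot: [180.0, -0.0, 93.8]
wrist_force: [0.2, 0.8, -1.4]
opening: 0.0851
grasp_force: 0.0
time: 3.5
ee_pos: [0.4926, 0.2234, 0.4593]
tcp_rot: [-180.0, -0.0, 94.1]
wrist_force: [0.3, -0.4, -0.6]
opening: 0.0849
grasp_force: 0.0
[0.493 0.223 0.459] [-179.998   -0.      94.062] [ 24.394  18.375  52.633 124.26    0.001 110.332]
345.63173087137983 cam at [0.486 0.303 0.594]
bin [280. 246.] 0.93 [ 0.561 -0.012  0.   ]
lid_hinge [287. 329.] 0.81 [ 0.575 -0.113  0.109]
lid_knob [292. 303.] 0.73 [ 0.572 -0.04   0.135]
hood [283. 142.] 0.9 [0.533 0.214 0.13 ]
hood_grip [290. 151.] 0.89 [0.536 0.218 0.2  ]
bad1_mid [291. 302.] 0.23 [ 0.57  -0.033  0.142]
```

View pics/w1.png

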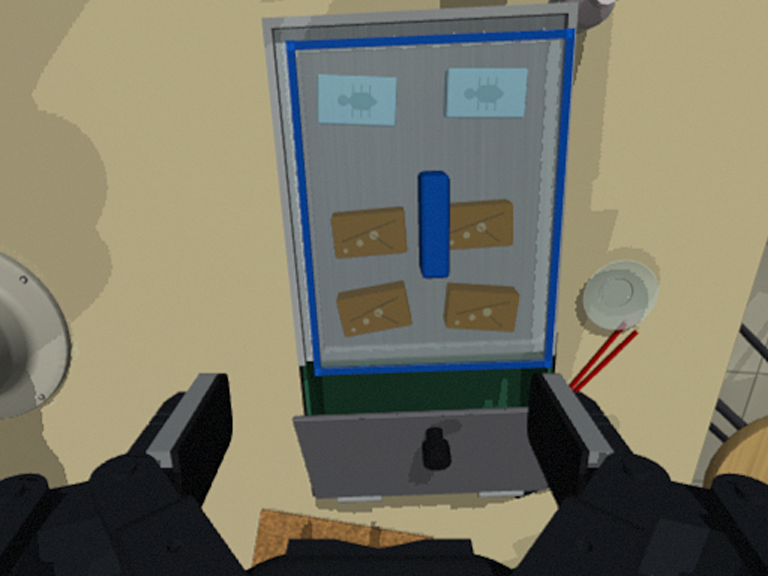

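The wrist view is clear: the hood's blue outline runs (290,43), (573,33), (553,369), (318,374) in the enlarged picture, and the handle is at (434,225). The lid is ajar with its knob at (436,448). Four bad castings and two good ones show. Next I fit the poses.

```bash
cat >> h.py <<'E'
def quad(c,m,z):
    """min-area rectangle of a mask, on plane z: centre, sides, long-side direction deg"""
    cn=max(cv2.findContours(m.astype(np.uint8),cv2.RETR_EXTERNAL,cv2.CHAIN_APPROX_NONE)[0],key=cv2.contourArea)
    P=np.array([at_z(c,p[0],z)[:2] for p in cn]); 
    (x,y),(a,b),_=r=cv2.minAreaRect((P*1000).astype(np.float32)); bx=cv2.boxPoints(r)
    e=max((bx[1]-bx[0],bx[2]-bx[1]),key=np.linalg.norm)
    return np.round([x,y,max(a,b),min(a,b),np.degrees(np.arctan2(e[1],e[0]))%180],1)
def blobs(m,amin):
    n,l,s,_=cv2.connectedComponentsWithStats(m.astype(np.uint8))
    return [l==i for i in range(1,n) if s[i,4]>amin]
E
python3 - <<'E'
from h import *
c=cam("wrist"); h,s,v=[a.astype(int) for a in cv2.split(cv2.cvtColor(c["img"],cv2.COLOR_RGB2HSV))]
print("blue, hood top .18 / handle top .214 / side mid")
for b in blobs((h>100)&(h<125)&(s>150)&(v>60),150): print(b.sum(),quad(c,b,.18),quad(c,b,.214))
print("bad at .154")
m=(h>10)&(h<22)&(s>120)&(v>60)&(v<200); m=cv2.morphologyEx(m.astype(np.uint8),cv2.MORPH_CLOSE,np.ones((5,5)))
for b in blobs(m,250): print(b.sum(),quad(c,b,.154))
print("good"); m=(h>80)&(h<108)&(s>40)&(v>110)
m=cv2.morphologyEx(m.astype(np.uint8),cv2.MORPH_CLOSE,np.ones((5,5)))
for b in blobs(m,250): print(b.sum(),quad(c,b,.154))
E
```

```text
blue, hood top .18 / handle top .214 / side mid
4003 [534.4 218.4 275.4 212.7  96.3] [530.5 225.4 252.8 195.2  96.3]
1334 [536.7 214.3  87.6  24.3  95.4] [532.6 221.6  80.4  22.3  95.4]
bad at .154
1160 [580.4 213.   53.7  39.4   7.9]
1248 [484.6 198.7  61.5  39.    9.4]
1100 [493.3 127.7  61.7  41.8  15.8]
1253 [5.909e+02 1.363e+02 6.390e+01 4.220e+01 3.000e-01]
1132 [866.6  -5.6  79.2  63.1 107.1]
1706 [ 468.8 -124.2  199.6   71.1   14.4]
good
960 [550.9 353.1 213.   79.7 162.4]
284 [415.5 325.1  51.7  26.1  70.1]
1809 [569.5 319.3  66.1  37.3   4. ]
1790 [467.5 306.5  64.   38.3   1.8]
1047 [538.6 210.   92.5  25.8  94.5]
384 [539.2  70.4 201.1  26.1 179.5]
```

```bash
python3 -m inch '[[2,-0.2,-3,1.8],[4.1,-0.4,-8,1.8],[4.1,-0.4,-13,1.8],[4.1,-0.4,-18,1.8],[4.1,-0.4,-22,1.8],[4.1,-0.4,-25,1.8],[4.1,-0.4,-26.5,1.8],[4.1,-0.4,-26.5,1.8]]' 8.5
python3 -m inch '[[0,0,0,0],[0,0,0,0],[0,0,0,0],[0,0,0,0],[0,0,0,0],[0,0,0,0],[0,0,0,0],[0,0,0,0]]' 1 60
```

```text
time: 5.0
ee_pos: [0.5333, 0.2193, 0.1939]
tcp_rot: [-179.9, 0.0, 95.9]
wrist_force: [0.3, -0.2, 0.4]
opening: 0.0849
grasp_force: 0.0
time: 6.0
ee_pos: [0.5339, 0.2195, 0.195]
tcp_rot: [179.9, -0.0, 95.9]
wrist_force: [-0.3, 0.3, 5.6]
opening: 0.021
grasp_force: 61.2
```

```bash
python3 -m inch '[[0,0,0.5,0],[0,0,1.5,0],[0,0,4,0],[0,0,8,0],[0,0,12,0],[0,0,16,0],[0,0,20,0],[0,0,22,0]]'
python3 -m inch '[[-0.3,-2,0,-1],[-0.8,-6,0,-2],[-1.3,-11,0,-3],[-1.8,-16,0,-4],[-2.4,-21,0,-5],[-3,-26,0,-6],[-3.5,-31,0,-7],[-4,-36,0,-8]]'
python3 -m inch '[[-0.5,-5,0,0],[-1,-10,0,-0.5],[-1.5,-15,0,-1],[-2,-20,0,-1.5],[-2.4,-24,0,-1.5],[-2.7,-26.5,-2,-1.5],[-2.8,-27.2,-4,-1.5],[-2.8,-27.2,-6,-1.5]]'
python3 - <<'E'
from h import *
o=bot.get_obs(); print(o["ee_pos"],o["tcp_rot"],o["wrist_force"])
c=cam("top"); save(c,"top1.png",(120,130,440,290),2.4)
E
```

```text
time: 7.0
ee_pos: [0.5334, 0.2193, 0.4167]
tcp_rot: [179.9, -0.0, 95.9]
wrist_force: [0.4, -0.1, -5.3]
opening: 0.0212
grasp_force: 59.9
time: 8.0
ee_pos: [0.493, -0.1421, 0.4146]
tcp_rot: [180.0, -0.0, 87.8]
wrist_force: [1.7, 0.3, -3.5]
opening: 0.0209
grasp_force: 60.0
time: 9.0
ee_pos: [0.4653, -0.4135, 0.3531]
tcp_rot: [-179.9, -0.0, 86.3]
wrist_force: [0.3, -0.9, -4.3]
opening: 0.0212
grasp_force: 60.0
[ 0.46531501 -0.4134747   0.35308908] [-1.79945009e+02 -3.90024675e-02  8.62926883e+01] [ 0.32133151 -0.88193366 -4.33001503]
```

View pics/top1.png

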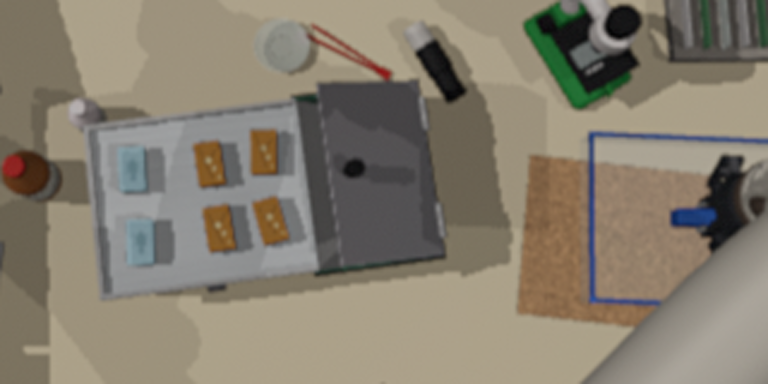

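The plate is now uncovered with four bad castings in the front two rows, and the hood hangs over the mat. The offset in the picture is consistent with its height. Next I lower it.

```bash
python3 -m inch '[[0,0,-4,0],[0,0,-9,0],[0,0,-14,0],[0,0,-19,0],[0,0,-23,0],[0,0,-25.5,0],[0,0,-27,0],[0,0,-27.5,0]]'
python3 -m inch '[[0,0,-0.2,0],[0,0,-0.4,0],[0,0,-0.6,0],[0,0,-0.8,0],[0,0,-0.9,0],[0,0,-1,0],[0,0,-1,0],[0,0,-1,0]]'
```

```text
time: 10.05
ee_pos: [0.4657, -0.4126, 0.0791]
tcp_rot: [-180.0, -0.0, 86.4]
wrist_force: [0.7, -0.4, -4.6]
opening: 0.0208
grasp_force: 59.9
time: 11.05
ee_pos: [0.4656, -0.4126, 0.0693]
tcp_rot: [-180.0, 0.0, 86.4]
wrist_force: [0.3, 0.3, -3.8]
opening: 0.021
grasp_force: 60.1
```

```bash
python3 -m inch '[[0,0,-0.1,0],[0,0,-0.1,0],[0,0,-0.15,0],[0,0,-0.15,0],[0,0,-0.2,0],[0,0,-0.2,0],[0,0,-0.2,0],[0,0,-0.2,0]]'
python3 - <<'E'
from h import *
c=cam("scene"); save(c,"s1.png",(30,130,330,350),2.4)
E
```

```text
time: 12.05
ee_pos: [0.4657, -0.4127, 0.069]
tcp_rot: [179.9, 0.0, 86.4]
wrist_force: [-5.1, 4.2, 10.6]
opening: 0.0211
grasp_force: 62.2
```

View pics/s1.png

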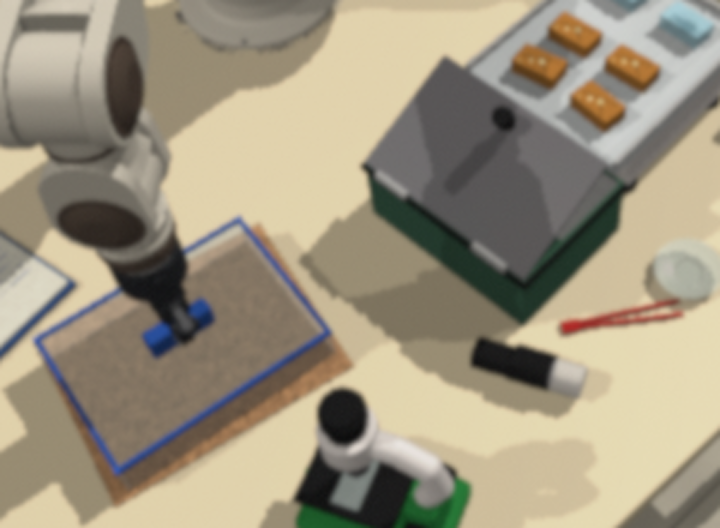

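The hood stands on the mat and carries weight, so I release it, retreat and look at the lid.

```bash
python3 -m inch '[[0,0,0.1,0],[0,0,0.1,0],[0,0,0.1,0],[0,0,0.1,0],[0,0,2,0],[0,0,6,0],[0,0,11,0],[0,0,16,0]]' 8.5
python3 -m inch '[[0,2,5,1],[1,7,9,2],[2,13,13,4],[4,19,17,6],[6,25,20,8],[7,31,20,9.5],[8,37,20,9.5],[9,41,20,9.5]]' 8.5
python3 - <<'E'
from h import *
from scipy.optimize import least_squares
c=cam("wrist"); save(c,"w2.png",s=1.5); o=bot.get_obs(); print(o["ee_pos"],o["tcp_rot"])
c2=cam("top"); cs=cam("scene")
for k in("lid_knob","lid_hinge","bin","hood","hood_grip"):
    for q in(c,c2,cs): print(k,[(np.round(d["point"],1),round(d["score"],2)) for d in bot.landmark_of(k,q)[:1]])
E
```

```text
time: 13.1
ee_pos: [0.4654, -0.4125, 0.2304]
tcp_rot: [179.9, 0.0, 86.4]
wrist_force: [-0.5, -0.4, -1.1]
opening: 0.0851
grasp_force: 0.0
time: 14.1
ee_pos: [0.5541, -0.0052, 0.4291]
tcp_rot: [179.9, 0.0, 95.9]
wrist_force: [1.6, -0.0, 0.4]
opening: 0.085
grasp_force: 0.0
[0.55517155 0.0010891  0.42823371] [ 1.79897613e+02 -1.45926529e-01  9.61036095e+01]
lid_knob [(array([259.5, 143.5]), 0.96)]
lid_knob []
lid_knob [(array([239.8, 180.7]), 0.95)]
lid_hinge [(array([257.2, 208.6]), 0.91)]
lid_hinge []
lid_hinge [(array([214.5, 219.8]), 0.6)]
bin [(array([387.4, 132.9]), 0.3)]
bin []
bin [(array([234.9, 219.9]), 0.58)]
hood [(array([185.5, 324.8]), 0.92)]
hood [(array([378.6, 227.8]), 0.86)]
hood [(array([110.1, 277.2]), 0.8)]
hood_grip [(array([179.9, 356.5]), 0.66)]
hood_grip [(array([383.7, 229.2]), 0.9)]
hood_grip [(array([105.1, 266.9]), 0.79)]
```

View pics/w2.png

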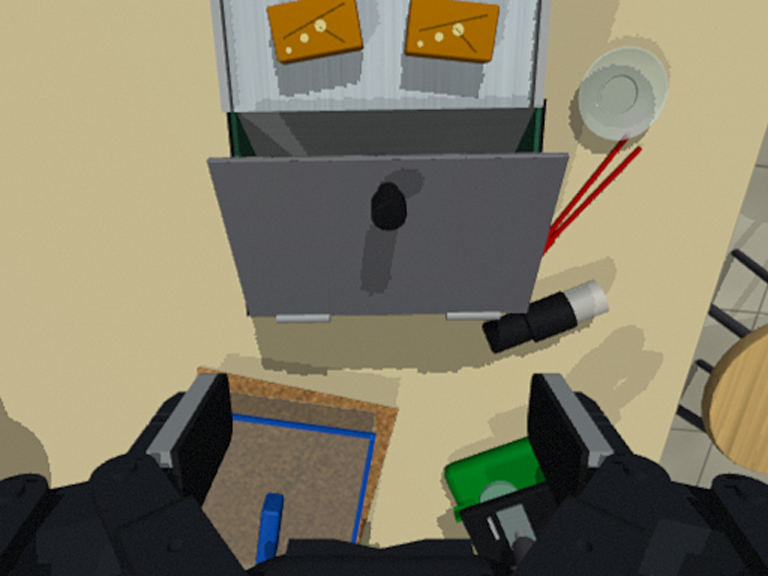

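The lid is ajar: free edge from (208,159) to (568,154), hinge edge (247,315) to (527,312), knob at (389,207). I'll fit hinge, yaw and angle from these.

```bash
cat >> h.py <<'E'
def lidpt(p,x,a,n):
    hx,hy,yaw,th=p; w=np.array([np.cos(yaw),np.sin(yaw),0]); v=np.array([-np.sin(yaw),np.cos(yaw),0])
    return np.array([hx,hy,.109])+w*x+v*(a*np.cos(th)-n*np.sin(th))+np.array([0,0,a*np.sin(th)+n*np.cos(th)])
E
python3 - <<'E'
from h import *
from scipy.optimize import least_squares
c=cam("wrist"); cs=cam("scene")
L=[(c,(-.131,.168,.003),(208/1.5,159/1.5)),(c,(.131,.168,.003),(568/1.5,154/1.5)),(c,(0,.14,.026),(259.5,140)),(c,(-.131,0,.003),(247/1.5,315/1.5)),(c,(.131,0,.003),(527/1.5,313/1.5)),(cs,(0,.14,.026),(239.8,180.7))]
f=lambda p:np.concatenate([proj(q,lidpt(p,*l))-np.array(u) for q,l,u in L])
r=least_squares(f,[.57,-.11,.1,.3],loss="soft_l1"); p=r.x; print(p,np.degrees(p[2])); print(np.round(f(p),1))
for t in list(np.linspace(p[3],1.83,13))+[p[3],0]: print(np.round(t,3),np.round(lidpt([*p[:3],t],0,.14,.026)*100,1))
print("ledge",at_z(c,(222/1.5,110/1.5),.13),at_z(c,(546/1.5,107/1.5),.13))
E
```

```text
[ 0.57240841 -0.11177282  0.11182665  0.42887428] 6.407195074915366
[-1.5 -0.4  1.9  0.3 -0.5 -1.8  0.8  1.6  0.4  1.2 -0.8 -1.6]
0.429 [55.9  0.4 19.1]
0.546 [56.1 -0.6 20.4]
0.662 [56.2 -1.8 21.6]
0.779 [56.3 -3.1 22.6]
0.896 [56.5 -4.5 23.5]
1.013 [56.7 -6.  24.2]
1.129 [56.8 -7.6 24.7]
1.246 [57.  -9.2 25. ]
1.363 [ 57.2 -10.8  25.1]
1.48 [ 57.4 -12.5  25.1]
1.596 [ 57.6 -14.1  24.8]
1.713 [ 57.7 -15.7  24.4]
1.83 [ 57.9 -17.2  23.8]
0.429 [55.9  0.4 19.1]
0 [55.7  2.7 13.5]
ledge [0.42185462 0.05673961 0.13      ] [0.67713178 0.08501821 0.13      ]
```

```bash
python3 -m inch '[[0.4,0.3,-5,0.3],[0.4,0.3,-10,0.3],[0.4,0.3,-14,0.3],[0.4,0.3,-18,0.3],[0.4,0.3,-21,0.3],[0.4,0.3,-23,0.3],[0.4,0.3,-24,0.3],[0.4,0.3,-24.3,0.3]]' 8.5
python3 -m inch '[[0,0,0,0],[0,0,0,0],[0,0,0,0],[0,0,0,0],[0,0,0,0],[0,0,0,0],[0,0,0,0],[0,0,0,0]]' 1 25
```

```text
time: 16.1
ee_pos: [0.5585, -0.0041, 0.1841]
tcp_rot: [-180.0, -0.0, 96.2]
wrist_force: [-1.4, 0.3, 0.1]
opening: 0.0848
grasp_force: 0.0
time: 17.1
ee_pos: [0.5609, -0.0039, 0.1851]
tcp_rot: [179.7, 0.0, 96.2]
wrist_force: [11.2, 1.7, -0.3]
opening: 0.0251
grasp_force: 28.2
```

```bash
python3 -m inch '[[0.3,-0.5,0.6,0],[0.4,-1,1.3,0],[0.5,-2.2,2.5,0],[0.6,-3.5,3.5,0],[0.8,-4.9,4.4,0],[1,-6.4,5.1,0],[1.1,-8,5.6,0],[1.1,-8,5.6,0]]'
python3 -m inch '[[0.2,-1.6,0.3,0],[0.4,-3.2,0.4,0],[0.6,-4.9,0.4,0],[0.8,-6.5,0.1,0],[0.9,-8.1,-0.3,0],[1.1,-9.6,-0.9,0],[1.1,-9.9,-1,0],[1.1,-9.9,-1,0]]'
python3 - <<'E'
from h import *
c=cam("scene"); save(c,"s2.png",(130,80,370,290),2.5)
E
```

```text
time: 18.1
ee_pos: [0.5705, -0.0862, 0.241]
tcp_rot: [179.9, 0.1, 96.1]
wrist_force: [7.0, -2.1, -6.6]
opening: 0.0245
grasp_force: 25.8
time: 19.1
ee_pos: [0.5819, -0.1837, 0.2308]
tcp_rot: [179.8, -0.0, 96.2]
wrist_force: [11.0, 2.1, -8.6]
opening: 0.0238
grasp_force: 25.1
```

View pics/s2.png

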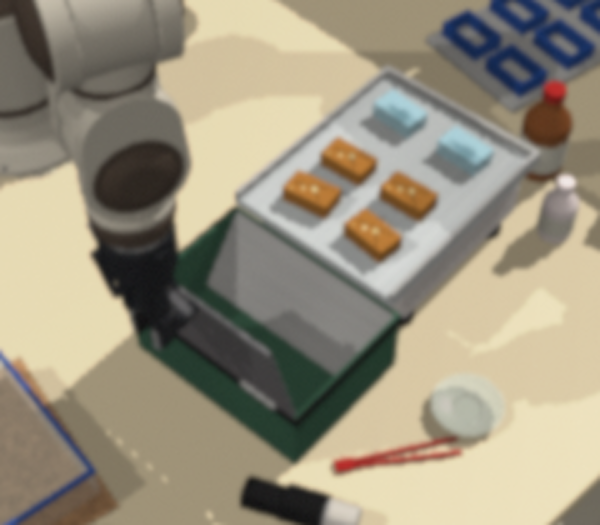

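The lid leans back. I'll push a little further to confirm it is at the stop.

```bash
python3 -m inch '[[0,-0.2,-0.1,0],[0.1,-0.5,-0.2,0],[0.1,-0.8,-0.3,0],[0.1,-1.1,-0.4,0],[0.1,-1.1,-0.4,0],[0.1,-1.1,-0.4,0],[0.1,-1.1,-0.4,0],[0.1,-1.1,-0.4,0]]'
```

```text
time: 20.15
ee_pos: [0.5815, -0.1944, 0.2263]
tcp_rot: [180.0, 0.0, 96.1]
wrist_force: [-0.3, 0.8, -0.4]
opening: 0.01
grasp_force: 0.0
```

```bash
python3 -m inch '[[0,0,0,0],[0,0,0,0],[0,0,0,0],[0,0,2,0],[0,0,6,0],[0,0,11,0],[0,0,16,0],[0,0,20,0]]' 8.5
python3 -m inch '[[0,4,0,0],[0,9,0,0],[0,14,0,0],[0,18,0,0],[0,21,0,0],[0,21,0,0],[0,21,0,0],[0,21,0,0]]' 8.5
python3 - <<'E'
from h import *
c=cam("wrist"); save(c,"w3.png",s=1.5); o=bot.get_obs(); print(o["ee_pos"],o["tcp_rot"])
p0=[.5724,-.1118,.1118]
for q in (c,cam("scene")):
  print([(np.round(d["point"],1),round(d["score"],2)) for d in bot.landmark_of("lid_knob",q)[:1]])
  for t in(1.6,1.75,1.83): print(t,*[np.round(proj(q,lidpt([*p0,t],*l)),1) for l in((0,.14,.026),(-.131,.168,0),(.131,.168,0))])
E
```

```text
time: 21.15
ee_pos: [0.5814, -0.1941, 0.426]
tcp_rot: [179.9, 0.1, 96.2]
wrist_force: [1.1, -1.1, 1.1]
opening: 0.085
grasp_force: 0.0
time: 22.15
ee_pos: [0.582, 0.0147, 0.4234]
tcp_rot: [-180.0, 0.0, 96.1]
wrist_force: [0.8, -0.8, -0.2]
opening: 0.085
grasp_force: 0.0
[0.58198637 0.01473704 0.4234304 ] [-1.79998773e+02  6.59280561e-03  9.60850413e+01]
[(array([234.1, 319.9]), 0.88)]
1.6 [232.1 303. ] [ 93.9 300.7] [366.  299.5]
1.75 [232.9 315.2] [ 98.8 320.3] [362.7 319.2]
1.83 [233.4 320.3] [101.9 329.1] [360.6 327.9]
[(array([196.6, 206.5]), 0.86)]
1.6 [201.2 197.7] [172.2 160.1] [245.1 212.3]
1.75 [195.8 203.8] [165.5 166.1] [238.4 219.1]
1.83 [193.1 207.3] [162.  169.6] [234.8 223.1]
```

View pics/w3.png

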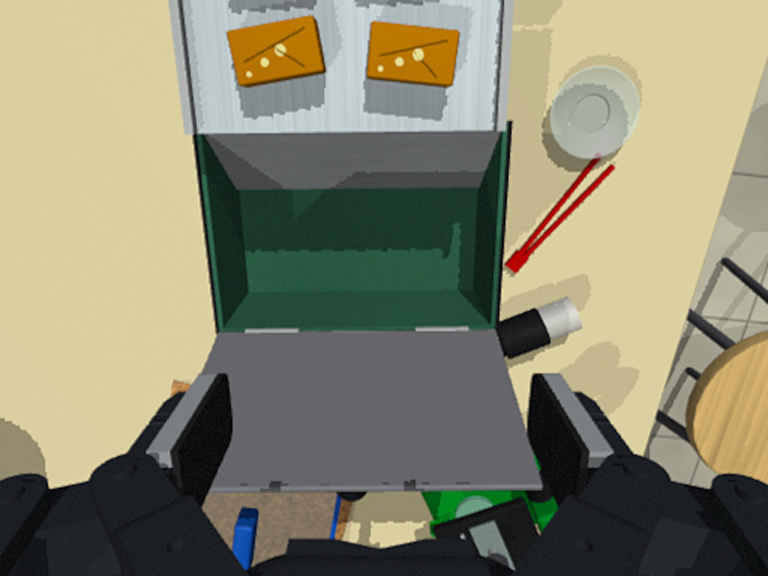

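The lid lies open, its free edge at row ~488 (enlarged) against 480 predicted for 1.75 rad and 493 for 1.83. I'll nudge it from inside with closed fingers to make sure it sits on the stop.

```bash
python3 -m inch '[[-0.5,-4,0,0],[-1,-9,-4,0],[-1,-11.5,-9,0],[-1,-11.5,-14,0],[-1,-11.5,-17,0],[-1,-11.5,-18,0],[-1,-12,-18,0],[-1,-12.5,-18,0]]' 0
python3 -m inch '[[0,-0.2,0,0],[0,-0.4,0,0],[0,-0.6,0,0],[0,-0.8,0,0],[0,-1,0,0],[0,-1.2,0,0],[0,-1.4,0,0],[0,-1.4,0,0]]'
```

```text
time: 23.35
ee_pos: [0.5725, -0.1097, 0.2451]
tcp_rot: [179.9, 0.0, 96.2]
wrist_force: [1.1, -0.2, 0.4]
opening: -0.0003
grasp_force: 0.0
time: 24.35
ee_pos: [0.5719, -0.1234, 0.2434]
tcp_rot: [-180.0, -0.0, 96.2]
wrist_force: [-0.2, -0.8, 0.1]
opening: -0.0001
grasp_force: 0.0
```

```bash
python3 -m inch '[[0,-0.3,0,0],[0,-0.6,0,0],[0,-0.8,0,0],[0,-1,0,0],[0,-1.2,0,0],[0,-1.4,0,0],[0,-1.5,0,0],[0,-1.5,0,0]]'
```

```text
time: 25.35
ee_pos: [0.5719, -0.1309, 0.2434]
tcp_rot: [179.9, -0.8, 96.5]
wrist_force: [-0.1, 39.1, 3.0]
opening: 0.0001
grasp_force: 19.3
```

The lid is hard on its stop, with 39 N reaction. I back off and look at the plate.

```bash
python3 -m inch '[[0,1,0,0],[0,3,0,0],[0,5,3,0],[0,7,8,0],[-1,10,13,0],[-2,15,17,0],[-3,21,19,0],[-4,27,20,0]]' 3
python3 -m inch '[[-1,5,1,0],[-1,8,1,0],[-1,8,1,0],[-1,8,1,0],[-1,8,1,0],[-1,8,1,0],[-1,8,1,0],[-1,8,1,0]]'
cat > look.py <<'E'
from h import *
import sys
c=cam("wrist"); o=bot.get_obs(); print(o["ee_pos"],o["tcp_rot"][2],o["opening"]); save(c,sys.argv[1],s=1.5)
h,s,v=[a.astype(int) for a in cv2.split(cv2.cvtColor(c["img"],cv2.COLOR_RGB2HSV))]
for k,m in(("bad",(h>8)&(h<24)&(s>170)&(v>60)),("good",(h>80)&(h<108)&(s>40)&(v>110))):
    m=cv2.morphologyEx(m.astype(np.uint8),cv2.MORPH_CLOSE,np.ones((5,5)))
    for b in blobs(m,400): print(k,b.sum(),quad(c,b,.152))
E
python3 look.py w4.png
```

```text
time: 26.35
ee_pos: [0.5319, 0.1307, 0.4444]
tcp_rot: [179.9, 0.0, 96.1]
wrist_force: [1.1, 0.6, -0.4]
opening: 0.0303
grasp_force: 0.0
time: 27.35
ee_pos: [0.5224, 0.2087, 0.453]
tcp_rot: [180.0, 0.0, 96.1]
wrist_force: [0.8, 0.8, 0.7]
opening: 0.0301
grasp_force: 0.0
[0.52240818 0.20880817 0.45303317] 96.14371482798123 0.029852048674474274
bad 1505 [576.3 211.4  63.5  39.6   8.2]
bad 1494 [484.6 197.9  63.4  39.6   9.3]
bad 1416 [493.5 126.7  64.1  42.7  15.5]
bad 1402 [5.918e+02 1.353e+02 6.410e+01 4.260e+01 5.000e-01]
good 1871 [467.7 306.8  64.2  37.9   2.1]
good 1863 [571.  319.9  63.9  37.7   3.5]
```

View pics/w4.png

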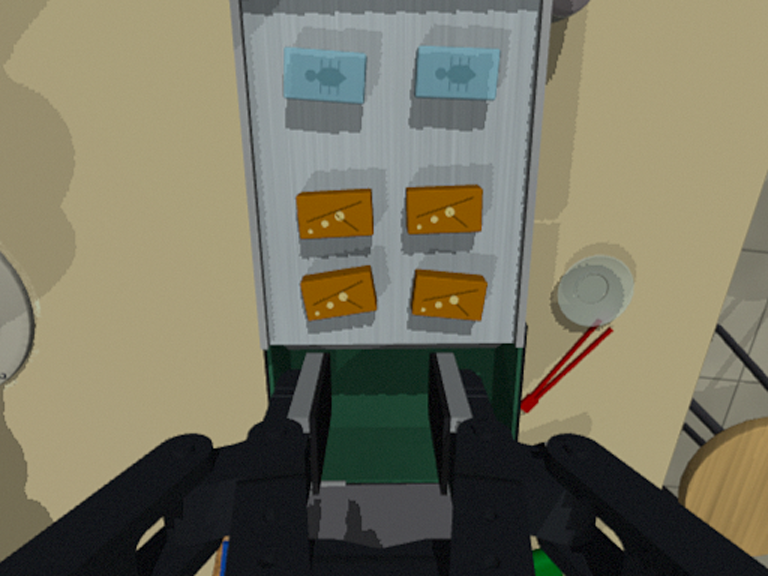

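The view shows bad castings at (336,215), (445,210), (339,294), (450,296) and good ones at (325,75), (457,73), which matches the measured sizes (64x40). I push each column from behind.

```bash
python3 -m inch '[[-2,1.4,-5,0],[-4.2,2.8,-11,0],[-4.2,2.8,-17,0],[-4.2,2.8,-22,0],[-4.2,2.8,-26,0],[-4.2,2.8,-28.5,0],[-4.2,2.8,-30,0],[-4.2,2.8,-30.5,0]]' 3
python3 -m inch '[[0,0,-0.2,0],[0,0,-0.4,0],[0,0,-0.5,0],[0,0,-0.5,0],[0,0,-0.5,0],[0,0,-0.5,0],[0,0,-0.5,0],[0,0,-0.5,0]]'
```

```text
time: 28.4
ee_pos: [0.4804, 0.237, 0.1478]
tcp_rot: [-180.0, 0.0, 96.2]
wrist_force: [-0.2, 0.3, 0.6]
opening: 0.0299
grasp_force: 0.0
time: 29.4
ee_pos: [0.4804, 0.237, 0.143]
tcp_rot: [-180.0, 0.0, 96.2]
wrist_force: [0.3, -0.5, -0.4]
opening: 0.0302
grasp_force: 0.0
```

```bash
python3 -m inch '[[0.1,-1.2,0,0],[0.3,-2.4,0,0],[0.4,-3.6,0,0],[0.5,-4.8,0,0],[0.6,-6,0,0],[0.8,-7.2,0,0],[0.9,-8.4,0,0],[1,-9.6,0,0]]'
python3 - <<'E'
from h import *
c=cam("scene"); save(c,"s3.png",(150,80,370,250),2.5)
E
```

```text
time: 30.4
ee_pos: [0.4905, 0.1402, 0.143]
tcp_rot: [180.0, -0.0, 96.2]
wrist_force: [-0.1, 1.5, 0.4]
opening: 0.0297
grasp_force: 0.4
```

View pics/s3.png

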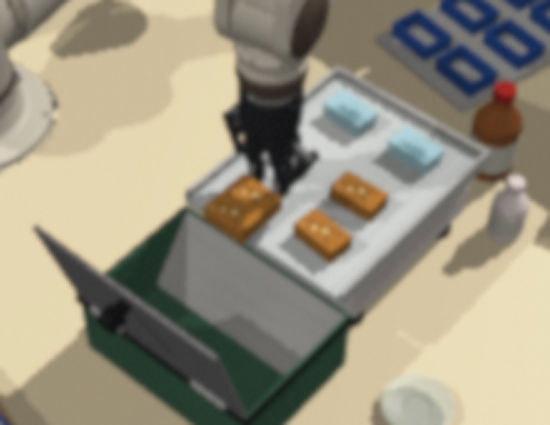

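The two castings slide together towards the open edge, so I continue the stroke.

```bash
python3 -m inch '[[0.1,-1,0,0],[0.2,-2,0,0],[0.3,-3,0,0],[0.4,-4,0,0],[0.5,-5,0,0],[0.6,-6,0,0],[0.7,-7,0,0],[0.8,-8,0,0]]'
python3 -m inch '[[0,0,0,0],[0,-0.3,0,0],[0,-0.3,0,0],[0,0.5,0,0],[0,2,1,0],[0,4,4,0],[0.5,6,9,0],[1,8,14,0]]'
python3 -m inch '[[1,0,4,0],[2,2,8,0],[3,4,12,0],[3,6,16,0],[3,6,16,0],[3,6,16,0],[3,6,16,0],[3,6,16,0]]'
python3 look.py w5.png
```

```text
time: 31.45
ee_pos: [0.4984, 0.0603, 0.1429]
tcp_rot: [-180.0, 0.0, 96.2]
wrist_force: [0.1, -0.4, 0.3]
opening: 0.0301
grasp_force: 0.0
time: 32.45
ee_pos: [0.508, 0.1427, 0.2851]
tcp_rot: [180.0, -0.0, 96.2]
wrist_force: [1.2, 0.3, 0.6]
opening: 0.0302
grasp_force: 0.0
time: 33.45
ee_pos: [0.538, 0.2006, 0.4425]
tcp_rot: [-179.9, 0.0, 96.1]
wrist_force: [0.2, 0.2, 0.9]
opening: 0.0303
grasp_force: 0.0
[0.5380194  0.20059745 0.44268489] 96.1345867819609 0.02963138457330465
bad 1591 [576.5 211.3  63.   39.3   8.2]
bad 1485 [5.921e+02 1.353e+02 6.370e+01 4.240e+01 3.000e-01]
bad 766 [524.3  35.2  61.1  30.   96.2]
good 1995 [571.1 319.8  63.8  37.9   4. ]
good 1991 [467.2 307.   63.5  37.4   2.1]
```

View pics/w5.png

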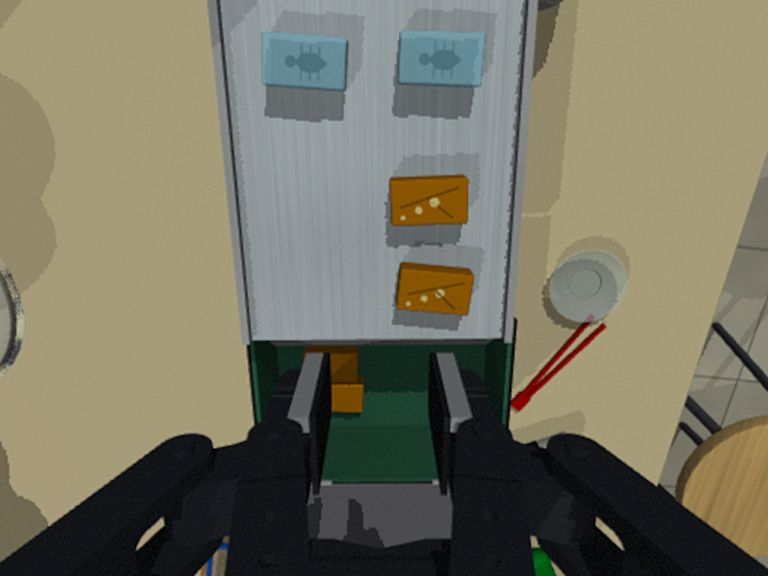

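Two castings are down in the bin around (335,375); the remaining two are at (429,201) and (434,290). Second column next.

```bash
python3 -m inch '[[2,2.5,-5,0],[3.6,4.9,-11,0],[3.6,4.9,-17,0],[3.6,4.9,-22,0],[3.6,4.9,-26,0],[3.6,4.9,-28.5,0],[3.6,4.9,-29.5,0],[3.6,4.9,-30,0]]' 3
python3 -m inch '[[0,0,0,0],[0,0,0,0],[0.1,-1,0,0],[0.2,-2,0,0],[0.3,-3,0,0],[0.4,-4,0,0],[0.5,-5,0,0],[0.6,-6,0,0]]'
python3 -m inch '[[0.1,-1,0,0],[0.2,-2,0,0],[0.3,-3,0,0],[0.4,-4,0,0],[0.5,-5,0,0],[0.6,-6,0,0],[0.7,-7,0,0],[0.8,-8,0,0]]'
```

```text
time: 34.5
ee_pos: [0.5744, 0.2498, 0.1432]
tcp_rot: [180.0, -0.0, 96.1]
wrist_force: [-0.3, 1.0, 0.0]
opening: 0.0304
grasp_force: 0.0
time: 35.5
ee_pos: [0.5804, 0.1893, 0.143]
tcp_rot: [180.0, -0.0, 96.2]
wrist_force: [-0.6, 0.7, 1.1]
opening: 0.0296
grasp_force: 0.5
time: 36.5
ee_pos: [0.5884, 0.1093, 0.1429]
tcp_rot: [-180.0, 0.0, 96.2]
wrist_force: [-0.7, 0.3, 1.3]
opening: 0.0301
grasp_force: 0.3
```

```bash
python3 -m inch '[[0.1,-1,0,0],[0.2,-2,0,0],[0.3,-3,0,0],[0.4,-4,0,0],[0.4,-4.3,0,0],[0.4,-4.3,0,0],[0.4,-4.3,0,0],[0.4,-3,0,0]]'
python3 -m inch '[[0,1,1,0],[0,3,4,0],[-1,5,8,0],[-2,7,13,0],[-3,9,18,0],[-4,11,23,0],[-5,13,28,0],[-5.5,13,30,0]]' 
python3 look.py w6.png
```

```text
time: 37.5
ee_pos: [0.5924, 0.0802, 0.143]
tcp_rot: [-180.0, 0.0, 96.1]
wrist_force: [0.5, 0.9, -0.1]
opening: 0.0299
grasp_force: 0.0
time: 38.5
ee_pos: [0.5361, 0.2119, 0.4463]
tcp_rot: [179.8, -0.1, 96.3]
wrist_force: [0.2, 0.4, -0.6]
opening: 0.0303
grasp_force: 0.0
[0.53577326 0.21136329 0.44752219] 96.28214053955529 0.02996738083774086
bad 693 [523.8  37.1  62.2  27.5  96.1]
bad 706 [578.5  40.5  65.6  44.9  98.4]
good 1896 [467.5 306.9  64.1  37.5   1.9]
good 1897 [571.  320.1  63.8  37.7   3.3]
```

View pics/w6.png

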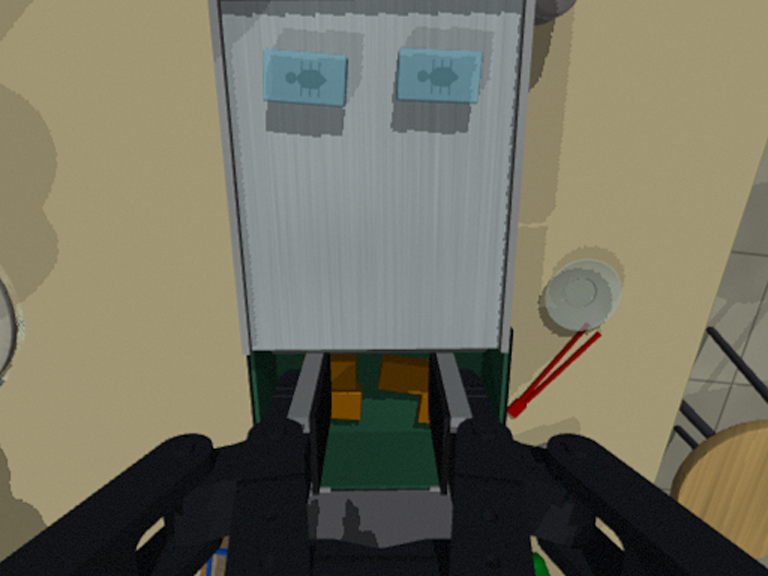

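All four are off the plate and in the bin; the good castings have not moved. Next I check the heights in the bin from above, by triangulation, and the plate's centre.

```bash
python3 - <<'E'
from h import *
c=cam("wrist")
a,b=at_z(c,(248/1.5,352/1.5),.13),at_z(c,(510/1.5,350/1.5),.13); m=(a+b)/2; d=(b-a)[:2]; print(a,b,np.linalg.norm(d)); u=d/np.linalg.norm(d)
y=np.radians(6.1); print("plate c",m[:2]+.15*np.array([-np.sin(y),np.cos(y)]),np.degrees(np.arctan2(*d[::-1])))
for w,px in(("left top inner",(222,13)),("right top inner",(521,13))): print(w,at_z(c,(px[0]/1.5,px[1]/1.5),.14))
E
python3 -m inch '[[0.5,-4,0,0],[1,-9,0,0],[1.5,-14,0,0],[2,-19,0,0],[2.5,-23,0,0],[3,-26,0,0],[3,-27,0,0],[3,-27,0,0]]' 8.5
cat > binh.py <<'E'
from h import *
import sys
c=cam("wrist"); save(c,sys.argv[1],s=1.5)
for d in bot.landmark_of("bad1_mid",c)[:8]: print(np.round(d["point"],1),round(d["score"],2),at_z(c,d["point"],.02).round(3),at_z(c,d["point"],.06).round(3))
E
python3 binh.py w7.png
python3 -m inch '[[0,0,-2,0],[0,0,-5,0],[0,0,-8,0],[0,-3,-10,0],[0,-4,-10,0],[0,-4,-10,0],[0,-4,-10,0],[0,-4,-10,0]]'
python3 binh.py w8.png
```

```text
[0.42666637 0.05409222 0.13      ] [0.6774105  0.08316841 0.13      ] 0.2524243345652346
plate c [0.53609883 0.21778101] 6.614454809081475
left top inner [0.40012318 0.34596505 0.14      ]
right top inner [0.62895756 0.37116469 0.14      ]
time: 39.6
ee_pos: [0.5674, -0.06, 0.4424]
tcp_rot: [-180.0, -0.0, 96.1]
wrist_force: [0.1, -0.1, 0.1]
opening: 0.0853
grasp_force: 0.0
[219.2 116.7] 0.79 [ 0.512 -0.055  0.02 ] [ 0.515 -0.05   0.06 ]
time: 40.7
ee_pos: [0.5676, -0.0993, 0.3436]
tcp_rot: [179.9, 0.0, 96.2]
wrist_force: [0.4, 0.3, 0.0]
opening: 0.0851
grasp_force: 0.0
[213.3  97.6] 0.61 [ 0.511 -0.058  0.02 ] [ 0.516 -0.055  0.06 ]
[207.4  61.4] 0.29 [ 0.501 -0.015  0.02 ] [ 0.506 -0.015  0.06 ]
```

View pics/w7.png

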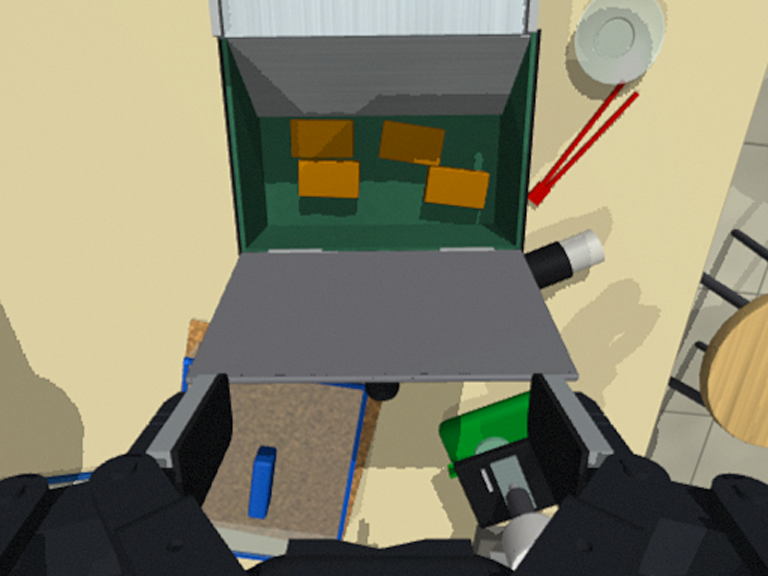

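All four lie flat on the bin floor, at (322,139), (411,142), (328,178) and (456,187). Now I close the lid by pushing its outer face beside the knob with closed fingers.

```bash
python3 -m inch '[[-2,-3,0,0],[-4,-7,0,0],[-5.9,-11,0,0],[-5.9,-11,0,0],[-5.9,-11,-3,0],[-5.9,-11,-6,0],[-5.9,-11,-8.1,0],[-5.9,-11,-8.1,0]]' 0
python3 -m inch '[[0,2.5,0,0],[0,4.6,0,0],[-0.4,8.4,0.6,0],[-0.7,10.9,0.4,0],[-1,13.9,-0.3,0],[-1.3,16.6,-1.6,0],[-1.5,18.4,-2.9,0],[-1.7,20,-4.5,0]]'
```

```text
time: 41.8
ee_pos: [0.5082, -0.209, 0.2606]
tcp_rot: [-179.9, -0.1, 96.2]
wrist_force: [-0.2, -0.7, 0.4]
opening: 0.0001
grasp_force: 0.0
time: 42.8
ee_pos: [0.4916, -0.0089, 0.2172]
tcp_rot: [179.9, 0.0, 96.2]
wrist_force: [0.7, -1.8, 0.5]
opening: -0.0001
grasp_force: 0.9
```

```bash
python3 -m inch '[[-0.2,1.3,-1.8,0],[-0.3,2.4,-3.8,0],[-0.35,2.9,-5.2,0],[-0.4,3.3,-6.6,0],[-0.4,3.6,-8.1,0],[-0.4,3.65,-8.8,0],[-0.4,3.7,-9.2,0],[-0.4,3.7,-9.2,0]]'
python3 -m inch '[[0,0,-0.1,0],[0,0,-0.2,0],[0,0,-0.3,0],[0,0,-0.4,0],[0,0,-0.5,0],[0,0,-0.5,0],[0,0,-0.5,0],[0,0,-0.5,0]]'
```

```text
time: 43.8
ee_pos: [0.4874, 0.0268, 0.1249]
tcp_rot: [-180.0, 0.0, 96.1]
wrist_force: [0.0, -0.9, 0.4]
opening: 0.0001
grasp_force: 0.0
time: 44.8
ee_pos: [0.4874, 0.027, 0.12]
tcp_rot: [180.0, -0.0, 96.2]
wrist_force: [1.0, 0.3, 2.1]
opening: -0.0002
grasp_force: 1.0
```

```bash
python3 -m inch '[[0,0,-0.1,0],[0,0,-0.1,0],[0,0,-0.2,0],[0,0,-0.2,0],[0,0,-0.3,0],[0,0,-0.3,0],[0,0,-0.3,0],[0,0,-0.3,0]]'
```

```text
time: 45.8
ee_pos: [0.4876, 0.027, 0.1198]
tcp_rot: [179.8, 0.0, 96.2]
wrist_force: [-8.4, -0.4, 23.4]
opening: 0.0001
grasp_force: 11.8
```

The lid is shut, with 23 N reaction. Next I fetch the hood.

```bash
python3 -m inch '[[0,0,1,0],[0,0,4,0],[0,0,9,0],[0,-2,14,0],[0,-5,18,-2],[-0.5,-10,20,-4],[-1,-15,20,-6],[-1.5,-20,20,-8]]' 8.5
python3 -m inch '[[0,-5,0,-1],[-0.3,-10,0,-1.8],[-0.5,-15,0,-1.8],[-0.7,-20,0,-1.8],[-0.7,-23.5,-3,-1.8],[-0.7,-24,-8,-1.8],[-0.7,-24,-13,-1.8],[-0.7,-24,-17,-1.8]]' 8.5
python3 - <<'E'
from h import *
o=bot.get_obs(); print(o["ee_pos"],o["tcp_rot"])
c=cam("wrist"); print([(d["point"],d["score"]) for d in bot.landmark_of("hood_grip",c)[:1]],proj(c,[.4657,-.4127,.074]))
E
```

```text
time: 46.8
ee_pos: [0.472, -0.1745, 0.3169]
tcp_rot: [-180.0, -0.0, 88.1]
wrist_force: [1.4, -0.5, 0.5]
opening: 0.085
grasp_force: 0.0
time: 47.8
ee_pos: [0.4646, -0.4126, 0.1441]
tcp_rot: [-179.9, -0.1, 86.3]
wrist_force: [0.6, -0.3, -0.3]
opening: 0.0851
grasp_force: 0.0
[ 0.46457067 -0.41260683  0.14405239] [-1.79872504e+02 -1.00355581e-01  8.63398408e+01]
[([255.2, 202.5], 0.58)] [255.83959904 203.49689268]
```

The handle is where I left it, so I descend and grip.

```bash
python3 -m inch '[[0.1,0,-2,0],[0.1,0,-4,0],[0.1,0,-6,0],[0.1,0,-7,0],[0.1,0,-7.4,0],[0.1,0,-7.4,0],[0.1,0,-7.4,0],[0.1,0,-7.4,0]]' 8.5
python3 -m inch '[[0,0,0,0],[0,0,0,0],[0,0,0,0],[0,0,0,0],[0,0,0,0],[0,0,0,0],[0,0,0,0],[0,0,0,0]]' 1 60
python3 -m inch '[[0,0,0.5,0],[0,0,2,0],[0,0,6,0],[0,0,11,0],[0,0,16,0],[0,0,21,0],[0,0,25,0],[0,0,26,0]]'
python3 -m inch '[[0.3,3,0,1],[0.8,8,0,2],[1.3,13,0,3],[1.8,18,0,4],[2.4,23,0,5],[3,28,0,6],[3.5,33,0,7],[4,37,0,8]]'
```

```text
time: 48.9
ee_pos: [0.4665, -0.4131, 0.0735]
tcp_rot: [180.0, 0.0, 86.4]
wrist_force: [0.2, 0.6, -1.4]
opening: 0.0854
grasp_force: 0.0
time: 49.9
ee_pos: [0.4664, -0.413, 0.0731]
tcp_rot: [180.0, 0.0, 86.4]
wrist_force: [-0.2, 2.2, 3.8]
opening: 0.0208
grasp_force: 60.0
time: 50.9
ee_pos: [0.4667, -0.4132, 0.3361]
tcp_rot: [179.8, 0.2, 86.4]
wrist_force: [0.1, -0.5, -5.0]
opening: 0.0209
grasp_force: 59.5
time: 51.9
ee_pos: [0.5061, -0.0411, 0.3316]
tcp_rot: [-179.9, -0.0, 94.4]
wrist_force: [0.3, 0.3, -4.3]
opening: 0.0205
grasp_force: 59.6
```

```bash
python3 -m inch '[[0.6,5,0,0.5],[1.2,10,0,1],[1.8,15,0,1.5],[2.3,20,0,1.7],[2.7,24,0,1.7],[2.85,26,0,1.7],[2.85,26,-2,1.7],[2.85,26,-4,1.7]]'
python3 -m inch '[[0,0,-2,0],[0,0,-4,0],[0,0,-5.5,0],[0,0,-6.5,0],[0,0,-7,0],[0,0,-7,0],[0,0,-7,0],[0,0,-7,0]]'
python3 - <<'E'
from h import *
o=bot.get_obs(); print(o["ee_pos"],o["tcp_rot"])
c=cam("scene"); save(c,"s4.png",(180,70,360,220),4)
E
```

```text
time: 52.9
ee_pos: [0.5348, 0.2169, 0.2915]
tcp_rot: [-179.9, 0.0, 96.1]
wrist_force: [0.1, 0.6, -3.8]
opening: 0.0209
grasp_force: 59.7
time: 53.9
ee_pos: [0.5351, 0.2171, 0.2235]
tcp_rot: [180.0, -0.0, 96.1]
wrist_force: [-0.6, 0.2, -4.7]
opening: 0.0207
grasp_force: 59.7
[0.5350755  0.21707736 0.22347014] [ 1.79955770e+02 -1.05977169e-02  9.60641078e+01]
```

View pics/s4.png

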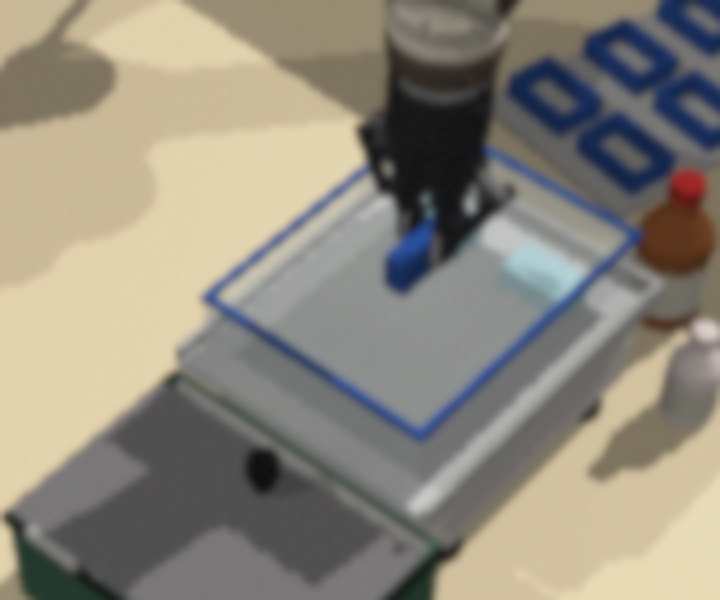

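The hood hangs squarely over the plate and the lid is flat shut. Lowering.

```bash
python3 -m inch '[[0,0.1,-0.4,0],[0,0.1,-0.9,0],[0,0.1,-1.3,0],[0,0.1,-1.7,0],[0,0.1,-2,0],[0,0.1,-2.2,0],[0,0.1,-2.3,0],[0,0.1,-2.4,0]]'
python3 -m inch '[[0,0,-0.1,0],[0,0,-0.1,0],[0,0,-0.15,0],[0,0,-0.15,0],[0,0,-0.2,0],[0,0,-0.2,0],[0,0,-0.2,0],[0,0,-0.2,0]]'
```

```text
time: 54.95
ee_pos: [0.5349, 0.218, 0.1991]
tcp_rot: [180.0, -0.0, 96.1]
wrist_force: [-2.1, -1.8, 0.6]
opening: 0.0208
grasp_force: 60.5
time: 55.95
ee_pos: [0.5349, 0.218, 0.1991]
tcp_rot: [179.9, -0.0, 96.1]
wrist_force: [-4.7, -1.9, 11.0]
opening: 0.0205
grasp_force: 61.9
```

It seats at the expected height. Release, retreat and check numerically from the first viewing pose.

```bash
python3 -m inch '[[0,0,0.2,0],[0,0,0.2,0],[0,0,0.2,0],[0,0,0.2,0],[0,0,2,0],[0,0,7,0],[0,0,12,0],[-2,0.2,17,0]]' 8.5
python3 -m inch '[[-2,0.5,5,0],[-2,0.5,9,0],[-2,0.5,9,0],[-2,0.5,9,0],[-2,0.5,9,0],[-2,0.5,9,0],[-2,0.5,9,0],[-2,0.5,9,0]]'
python3 - <<'E'
from h import *
c=cam("wrist"); h,s,v=[a.astype(int) for a in cv2.split(cv2.cvtColor(c["img"],cv2.COLOR_RGB2HSV))]
for b in blobs((h>100)&(h<125)&(s>150)&(v>60),150): print(b.sum(),quad(c,b,.18),quad(c,b,.214))
m=(h>80)&(h<108)&(s>40)&(v>110); m=cv2.morphologyEx(m.astype(np.uint8),cv2.MORPH_CLOSE,np.ones((5,5)))
for b in blobs(m,1200): print("good",quad(c,b,.154))
t,sc=cam("top"),cam("scene")
for k,z in(("lid_knob",.135),("torch",0),("tweezers",0),("dish",0),("resin",0),("hardener",0),("hood",.13)):
    print(k,[at_z(q,d["point"],z).round(3) for q in(c,t,sc) for d in bot.landmark_of(k,q)[:1]])
print(lidpt([.5724,-.1118,.1118,0],0,.14,.026)); print(bot.get_obs()["wrist_force"])
E
```

```text
time: 56.95
ee_pos: [0.5151, 0.2198, 0.3677]
tcp_rot: [-180.0, 0.0, 96.0]
wrist_force: [0.7, 0.7, -0.2]
opening: 0.0847
grasp_force: 0.0
time: 57.95
ee_pos: [0.4948, 0.2249, 0.4569]
tcp_rot: [-180.0, 0.0, 96.1]
wrist_force: [-1.3, 0.5, 0.1]
opening: 0.0854
grasp_force: 0.0
3908 [534.4 217.1 274.7 211.2  96. ] [530.4 224.3 252.  193.7  96. ]
1331 [538.1 212.9  87.6  23.7  97.3] [533.8 220.5  80.4  21.8  97.3]
good [523.3 335.2 224.7  49.3   4.8]
good [467.6 306.6  64.1  38.2   1.8]
good [570.7 319.6  63.7  38.4   4. ]
lid_knob [array([ 0.699, -0.025,  0.135]), array([0.544, 0.033, 0.135]), array([0.563, 0.04 , 0.135])]
torch [array([ 0.761, -0.136,  0.   ]), array([ 0.755, -0.142,  0.   ]), array([ 0.762, -0.144,  0.   ])]
tweezers [array([0.78 , 0.005, 0.   ]), array([0.761, 0.021, 0.   ]), array([0.77 , 0.006, 0.   ])]
dish [array([0.785, 0.108, 0.   ]), array([0.789, 0.113, 0.   ])]
resin [array([0.578, 0.502, 0.   ])]
hardener [array([0.67 , 0.415, 0.   ]), array([0.672, 0.406, 0.   ])]
hood [array([0.535, 0.214, 0.13 ]), array([0.543, 0.22 , 0.13 ]), array([0.532, 0.233, 0.13 ])]
[0.55678059 0.02732596 0.135     ]
[-0.10834042  0.21186044 -0.50021446]
```

Everything checks out: the hood is back to within about 1 mm of its start, the good castings have not moved, and the lid is shut.

```bash
python3 -c "
from workcell import bot
print(bot.job_done())"
```

```text
the job is handed in; nothing more can be done
None
```

I handed the job in, with no verdict returned: all four failed castings are in the bin with the lid shut, the hood is back on the plate over the two clear castings, and nothing else on the bench showed any clear movement.

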